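# Load the sweet tins and hold the crate cover at its balance point

### The job

Stand the two tall green tins upright in the two empty cells of the crate (the ones with a light green pad), one tin per cell, and let go of them. Then take the magenta handle bar of the crate's tipped-back white cover, swing the cover to its balance point, standing straight up, and finish while still gripping the bar and holding it there, so that a colleague can fit the lid stay. Never let the cover fall towards the tins, and leave the jars and everything else on the table where they are.

Things in the scene. Friction and masses are not known exactly. Their poses are not given: they have to be found in the camera images.
- crate: Plywood crate fixed to the table, 204 x 138 x 50 mm, origin at the centre of its underside, x the long way. Floor and walls 6 mm thick; 6 cells 60 mm square, centres at x = -66, 0, 66, y = -33, 33 mm. Posts 12 mm square at the corners (x = +-96, y = +-63 mm), 103 mm high. The cover's hinge runs along the crate's x at y = 63, z = 108 mm
- cover (a joint): Angle of the white cover (rad): 0 shut, level over the cells; grows as it opens; 1.571 straight up; at 2.30 it leans back on its stop, away from the cells, as at the start. The hinge is nearly frictionless, with no spring or detent; the cover (about 0.35 kg) is symmetric about its own plane, so it balances exactly straight up and falls one way or the other if let go
- cover_hinge (a point): Middle of the cover's hinge axis, fixed, 108 mm above the table. The axis runs along the crate's x
- cover_handle (a point): Middle of the magenta handle bar: round, 12 mm thick, 108 mm long, parallel to the hinge and 172 mm from it, in the cover's plane. Two 8 mm rods, 100 mm apart, hold it 40 mm off the edge of the 172 x 130 x 5 mm panel: fingers fit round its middle from above at any cover angle. Frame turns with the cover: x along the bar, y towards the hinge
- tin_1: Tall dark green tin with a light green band, 44 mm diameter, 90 mm high, about 0.15 kg, standing on the table; origin at the centre of its underside, z up along it. The two tins are alike
- tin_2: Tall dark green tin with a light green band, 44 mm diameter, 90 mm high, about 0.15 kg, standing on the table; origin at the centre of its underside, z up along it. The two tins are alike
- pad_1: Light green pad, 48 mm square, 2 mm thick, fixed on the floor of an empty cell at the cell's centre; origin at the centre of its underside, 6 mm above the table. Which cells have the pads varies
- pad_2: Light green pad, 48 mm square, 2 mm thick, fixed on the floor of an empty cell at the cell's centre; origin at the centre of its underside, 6 mm above the table. Which cells have the pads varies
- jar_1: Amber glass jar with a brass lid, 44 mm diameter, 44 mm high, standing in a cell of the crate (below its rim); to be left alone; origin at the centre of its underside
- jar_2: Amber glass jar with a brass lid, 44 mm diameter, 44 mm high, standing in a cell of the crate (below its rim); to be left alone; origin at the centre of its underside
- jar_3: Amber glass jar with a brass lid, 44 mm diameter, 44 mm high, standing in a cell of the crate (below its rim); to be left alone; origin at the centre of its underside
- jar_4: Amber glass jar with a brass lid, 44 mm diameter, 44 mm high, standing in a cell of the crate (below its rim); to be left alone; origin at the centre of its underside
- gift_box: Bystander: magenta gift box 100 x 70 x 60 mm, origin at the centre of its underside
- steel_bowl: Bystander: steel bowl, 110 mm wide, 45 mm high, origin at the centre of its underside
- label_roll: Bystander: roll of white labels lying flat, 90 mm diameter, 35 mm high, origin at the centre of its underside
- spatula: Bystander: spatula lying on the table
There are look-alikes about, which are no part of the job. Leave any orange look-alike of the tin_1 alone. What is shaped like the tin_2 but orange is not meant.

How it is judged:
By the outcome, as a careful person would: the job done as asked, in the order asked, and still so for the second after the job is handed in, while the arm keeps its last pose, push and grip.
It also fails if it takes over 67 s, if anything falls off the work surface, if the arm or the gripper's body presses on something with over 40 N, if the wrist force passes 120 N, or if a joint passes its speed limit or range.

### The arm

A 7-joint arm with a two-finger parallel gripper is mounted at the origin on the work surface. World frame = base frame: x ahead of the robot, y to its left, z up, the work surface at z = 0. Lengths are in mm, angles in rad, forces in N, time in s.
With the tool pointing down it reaches from about 350 to 900 mm from the base axis. Payload 7.2 kg.
Tool frame: the origin (TCP) lies on the centre line of the jaws, within the pads' length; the fingertips stand 25 mm ahead of it and the grasp point (between the pads) lies 6 mm ahead of it (r.tip_extent is the distance from the TCP to the fingertips, in mm); z points along the fingers, y is the line along which they close (so a half turn about z gives the same grasp; the last joint's range is limited). The gripper opens to 88 mm and grips with 3 to 60 N. Pads are 20 mm wide; open, the fingers measure 115 mm over their backs; the gripper's body (75 mm by 178 mm) begins 61 mm behind the grasp point.
Start: joints at [-1.322, 0.411, -0.013, 1.596, 0.006, 1.134, -0.082], TCP at [194.714, 593.898, 247.653] pointing down, gripper open.
Joint ranges: [-2.95, 2.95], [-0.29, 1.99], [-1.47, 1.44], [0.14, 2.54], [-1.03, 4.17], [0.13, 1.85], [-2.86, 2.86]. Speed limits (rad/s): [2.39, 2.39, 3.01, 3.01, 3.14, 3.14, 3.14].

### API

Orientations are given as [roll, pitch, yaw] about the fixed x, y, z axes, in that order (R = Rz(yaw) Ry(pitch) Rx(roll)).
In Python, from plant import r, cams gives the robot as it stands. The module is installed in compiled form; this text tells all that it offers.
- The arm moves only by the tool arm_command, never from a script. Its argument "steps" is one flat list of numbers, 7 for each row, row after row: the shift along the tool's x, y, z in m, then the turn, a rotation vector about the tool's x, y, z in rad, then the opening, from 0 (shut) to 1 (fully open). A call has 1 to 8 rows; each row shifts and turns the commanded pose from where the row before left it, along the tool's axes as they then stand; what a row does not reach is not made up. A row lasts 1/8 s, in which the tool goes at most 62.5 mm and 10.7 degrees, less where a joint would pass 70% of its speed; a pose out of reach is approached as far as the arm can. A call is refused whole if a number of a shift passes 0.0625 or a number of a turn 0.188, either way. A call with a gripper value outside its range is refused whole. The fingers move at their own pace and stop on an object; the grip force is fixed at half the most. Time passes only in rows, so rows that do not move let the fingers close. It gives the time, the measured TCP pose, the force, the opening and the grip force at its end, in the units of the state.
- r.get_obs(): the state, without advancing time (a new reading comes with each control period).
- cams.grab_frame(name): name is "side" or "top" or "wrist"; returns (picture, depth): 480x640x3 uint8, blue, green, red; 480x640 float32, mm along the optical axis (not along the pixel's ray), 0 where there is no reading.
- cams.camera_info(name): a dict with "fx", "fy", "cx", "cy" (pixels), "dist_coeffs" ([k1, k2, p1, p2, k3] as OpenCV has them; the pictures are not rectified), "R" (3x3) and "t" (3): a world point X has camera coordinates R X + t. Camera axes: x right, y down, z forward; pixel columns grow to the right and rows downward; lengths in mm; the calibration is good to about 2 mm. A picture is of the moment at which its call begins: read the wrist's pose just before it. camera_info takes no time and is no camera call; for the wrist camera it gives the pose at the moment of the call.
- r.hand_in(): hands the job in; it is judged then, once.
The state is a dict: "time_s": time; "joint_pos": joint angles; "qd": joint speeds; "tau": joint torques, N m; "tool_pos": TCP position; "orientation": TCP orientation; "force": force on the tool from outside, world axes, zero at the start; "torque": the same for the moment, N m; "gripper_width": finger opening in mm; "finger_force": force on a finger pad.
Only numpy, scipy, OpenCV 4.12 (cv2) and the standard library are available. Lean on these libraries where they do the work, as an engineer would, in place of code of your own. Each camera call takes 0.05 s, during which the arm holds its last target. There are 200 camera calls.

## Working session

There is one attempt and no reset: what is moved stays moved. The work goes in short steps, Python scripts to look and compute and a tool call to move; the robot and the scene stay as the last step left them, time stands still between calls to the robot, and variables do not carry over. Pictures are saved under pics/ and viewed, at most 10 in all, crops included, and the job is handed in when it is done.

Besides the shell and the picture viewer there is one more tool, called after ">>>" by a JSON object that holds its "fn" and its "kwargs", one argument or row to a line. arm_command: Moves the arm, as the interface text tells. Its arguments: {"type":"object","properties":{"steps":{"type":"array","items":{"type":"number"}}},"required":["steps"]}

```bash
mkdir -p pics
cat > h.py <<'E'
import numpy as np, cv2
from plant import r, cams
from scipy.spatial.transform import Rotation as Ro
def K(i): return np.array([[i["fx"],0,i["cx"]],[0,i["fy"],i["cy"]],[0,0,1.]]), np.array(i["dist_coeffs"],float)
def ray(i,uv):
    k,d=K(i); n=cv2.undistortPoints(np.array(uv,float).reshape(-1,1,2),k,d).reshape(-1,2)
    R=np.array(i["R"]);t=np.array(i["t"]).ravel()
    return -R.T@t, np.c_[n,np.ones(len(n))]@R
def onz(i,uv,z):
    o,d=ray(i,uv); return o+d*((z-o[2])/d[:,2])[:,None]
def withdepth(i,uv,dep):
    o,d=ray(i,uv); return o+d*np.array(dep).reshape(-1,1)
def proj(i,X):
    k,d=K(i); R=np.array(i["R"]);t=np.array(i["t"],float)
    return cv2.projectPoints(np.array(X,float).reshape(-1,1,3),cv2.Rodrigues(R)[0],t,k,d)[0].reshape(-1,2)
E
python3 - <<'E'
from h import *
o=r.get_obs(); print({k:np.round(v,3) for k,v in o.items()}, r.tip_extent)
for n in ("top","side"):
    p,d=cams.grab_frame(n); cv2.imwrite(f"pics/{n}0.png",p); np.save(f"{n}0.npy",d); i=cams.camera_info(n); R=np.array(i["R"]);print(n,-R.T@np.array(i["t"]).ravel(),R[2])
E
```

```text
{'time_s': np.float64(0.0), 'joint_pos': array([-1.322,  0.412, -0.013,  1.597,  0.006,  1.134, -0.082]), 'qd': array([ 0.001,  0.001,  0.001,  0.001, -0.003,  0.   ,  0.001]), 'tau': array([ 1.0000e-03, -5.8795e+01,  6.4300e-01, -2.9108e+01, -5.4000e-02,
        1.8000e-02,  0.0000e+00]), 'tool_pos': array([194.609, 593.462, 246.833]), 'orientation': array([-3.14 ,  0.   ,  2.825]), 'force': array([-0.255, -0.2  ,  0.544]), 'torque': array([-0.004, -0.004, -0.053]), 'finger_force': np.float64(0.0), 'gripper_width': np.float64(87.703)} 25.0
top [ 319.25811018   17.25898062 1173.44408149] [ 0.18002927  0.0193231  -0.98347144]
side [ 449.46003903 -708.74323586 1029.31511812] [ 0.06853345  0.60898423 -0.79021603]
```

View pics/top0.png

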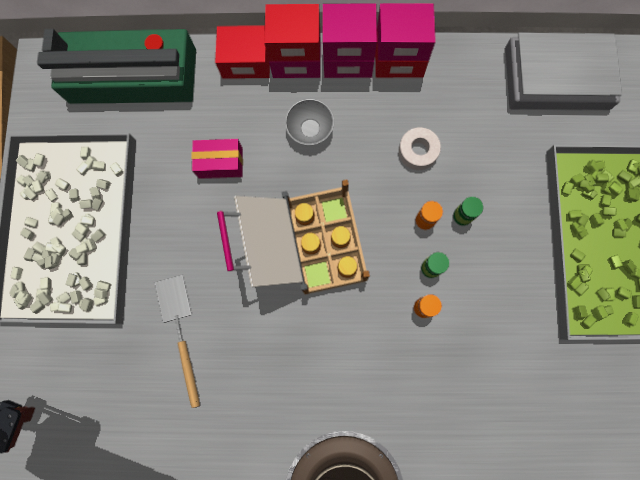

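View pics/side0.png

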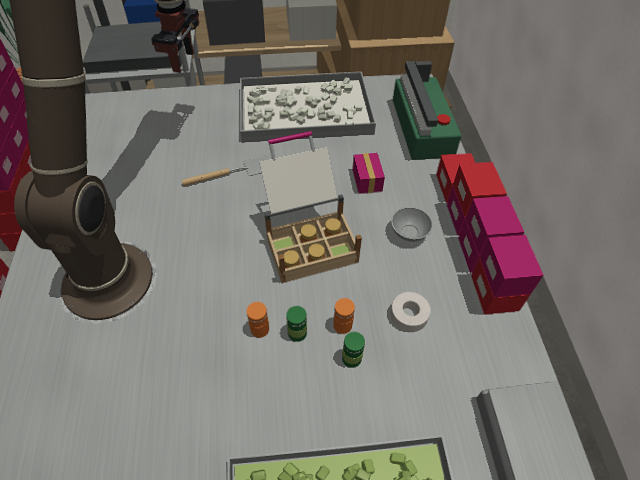

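The top view shows candidate tins: green at (437,265) and (470,210), orange at (430,214) and (428,306). Only the two green ones fit the description. Light green pads are at (317,275) and (334,210), jars fill the other four cells, and the magenta bar is at (225,240). The side view agrees: green at (297,323) and (353,349), bar at (291,139).

```bash
cat > meas.py <<'E'
from h import *
def cloud(i,d):
    v,u=np.mgrid[:480,:640]; P=withdepth(i,np.c_[u.ravel(),v.ravel()],d.ravel()).reshape(480,640,3); P[d<=0]=np.nan; return P
def mask(p,lo,hi): return cv2.inRange(cv2.cvtColor(p,cv2.COLOR_BGR2HSV),lo,hi)
def blobs(m,a=40):
    n,l,s,c=cv2.connectedComponentsWithStats(m); return [(l==k,c[k],s[k,4]) for k in range(1,n) if s[k,4]>a]
E
python3 - <<'E'
from meas import *
for n in ("top","side"):
    p=cv2.imread(f"pics/{n}0.png"); d=np.load(f"{n}0.npy"); i=cams.camera_info(n); P=cloud(i,d)
    roi=np.zeros((480,640),np.uint8)
    if n=="top": roi[130:340,205:500]=255
    else: roi[120:390,150:400]=255
    for name,lo,hi in (("green",(40,90,30),(85,255,255)),("pad",(28,60,120),(50,255,255)),("brass",(15,120,120),(27,255,255)),("mag",(145,120,60),(172,255,255))):
        for m,c,a in blobs(mask(p,lo,hi)&roi):
            q=P[m]; q=q[~np.isnan(q[:,0])]
            e=""
            if name=="green":
                t=q[q[:,2]>84]; uv=np.argwhere(m&(P[...,2]>84))[:,::-1]
                if len(uv)>5:
                    w=onz(i,uv,90); e=("top",len(uv),w.mean(0).round(1),(w.min(0)+w.max(0))[:2]/2, np.ptp(w,axis=0)[:2])
            if name=="pad": e=onz(i,c,8).round(1)
            if name=="brass": e=onz(i,c,50).round(1)
            if name=="mag": 
                uv=np.argwhere(m)[:,::-1]; e=q[np.argmin(q[:,0])],q[np.argmax(q[:,0])]
            print(n,name,c.round(1),a,np.median(q,axis=0).round(1),e)
p=cv2.imread("pics/top0.png"); 
a=cv2.resize(p[180:340,390:510],None,fx=3.5,fy=3.5,interpolation=cv2.INTER_CUBIC); cv2.imwrite("pics/crop.png",a)
E
```

```text
top green [468.9 209.9] 499 [ 574.1 -258.4   88.2] ('top', 347, array([ 577.9, -262.2,   90. ]), array([ 578.0818987 , -261.70457803]), array([42.15633624, 43.35476311]))
top green [435.4 264.6] 468 [ 460.  -184.4   89.1] ('top', 352, array([ 462.9, -188. ,   90. ]), array([ 462.3289919 , -187.82134035]), array([40.56395822, 42.58654646]))
top pad [333.5 210.1] 412 [590.7  23.1   8. ] [[590.7  21.9   8. ]]
top pad [317.  274.1] 482 [448.9  57.5   7.9] [[448.7  57.5   8. ]]
top brass [221.5 154. ] 209 [703.5 264.9  60.3] [[707.  266.6  50. ]]
top brass [303.6 211.6] 289 [578.5  84.9  49.9] [[577.7  85.5  50. ]]
top brass [431.5 211.1] 314 [ 569.5 -179.1   89.7] [[ 578.5 -186.3   50. ]]
top brass [340.6 234.8] 300 [527.3   7.   49.5] [[527.3   6.9  50. ]]
top brass [309.9 241.3] 297 [513.7  71.4  50. ] [[513.5  71.6  50. ]]
top brass [347.2 265.2] 310 [463.1  -6.5  49.6] [[462.9  -6.8  50. ]]
top brass [430.1 305.1] 339 [ 378.2 -170.3   89.8] [[ 380.1 -177.2   50. ]]
top mag [222.6 144.7] 401 [725.7 263.2  59.7] (array([711.5640482 , 293.40636135,  63.50183002]), array([ 7.60631401e+02
[... 922 characters left out ...]
.5  84.5  47.7] [[579.4  82.4  50. ]]
side brass [308.  229.9] 153 [514.8  69.2  48. ] [[514.5  68.1  50. ]]
side brass [316.2 249.9] 167 [529.3   4.8  47.9] [[528.9   3.6  50. ]]
side brass [289.9 256.5] 188 [463.7 -10.3  47.8] [[462.9 -10.1  50. ]]
side mag [290.  137.1] 206 [484.3 208.7 238.5] (array([431.08896769, 202.87119539, 238.33407598]), array([560.39380284, 475.40506384,  23.38573825]))
side mag [377.  171.6] 336 [726.7 250.4  57.1] (array([712.10756735, 313.87277165,  59.46046821]), array([740.37477603, 245.38714328,  56.52230137]))
side mag [360.8 173.8] 442 [680.7 254.1  55.2] (array([666.52333232, 303.9576719 ,  25.30779452]), array([697.89444813, 227.51432089,  54.76458658]))
```

View pics/crop.png

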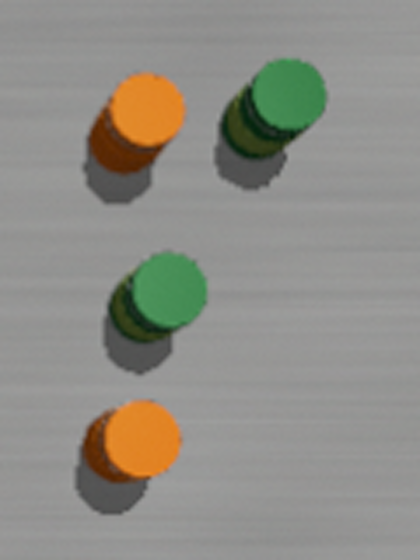

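The crop confirms it: the two plain green tins (centre and top right) are the ones, and the orange pair stays. The crate centre is about (520, 39) with yaw about 0.212 rad. The bar measures (481, 212, 240), against a prediction of (483, 213, 236). First I raise the arm and align the jaws with the crate's x.

>>> {"fn": "arm_command", "kwargs": {
  "steps": [0,0,-0.015,0,0,0.13,0.7,0,0,-0.015,0,0,0.13,0.7,0,0,-0.015,0,0,0.13,0.7,0,0,-0.015,0,0,0.13,0.7,0,0,-0.015,0,0,0.13,0.7,0,0,-0.015,0,0,0.13,0.7,0,0,-0.015,0,0,0.13,0.7,0,0,0,0,0,0.13,0.7]
}}

```text
time_s: 1.1
tool_pos: [194.8, 594.2, 353.6]
orientation: [3.141, -0.001, 1.781]
force: [-0.4, -0.2, 0.2]
gripper_width: 61.2
finger_force: 0.0
```

```bash
cat > go.py <<'E'
import sys
from h import *
# go.py x y z [yaw] : remaining tool-frame shift (mm) and turn for a vertical tool
o=r.get_obs(); R=Ro.from_euler("xyz",o["orientation"]); T=np.array(list(map(float,sys.argv[1:4])))
yaw=float(sys.argv[4]) if len(sys.argv)>4 else 1.783
print("t",round(float(o["time_s"]),2),"pos",np.round(o["tool_pos"],1),"rpy",np.round(o["orientation"],3),"q",np.round(o["joint_pos"],2),"w",round(float(o["gripper_width"]),1),"F",np.round(o["force"],1))
print("shift",R.inv().apply(T-o["tool_pos"]).round(1),"turn",(R.inv()*Ro.from_euler("xyz",[np.pi,0,yaw])).as_rotvec().round(3))
E
python3 go.py 464 -190 300; python3 go.py 470 60 330
```

```text
t 1.1 pos [194.8 594.2 353.6] rpy [ 3.141e+00 -1.000e-03  1.781e+00] q [-1.47  0.35  0.19  1.45 -0.07  1.35 -1.06] w 61.2 F [-0.4 -0.2  0.2]
shift [-823.1  100.    52.6] turn [ 0.001 -0.001 -0.002]
t 1.1 pos [194.8 594.2 353.6] rpy [ 3.141e+00 -1.000e-03  1.781e+00] q [-1.47  0.35  0.19  1.45 -0.07  1.35 -1.06] w 61.2 F [-0.4 -0.2  0.2]
shift [-579.8  157.9   22.9] turn [ 0.001 -0.001 -0.002]
```

>>> {"fn": "arm_command", "kwargs": {
  "steps": [-0.05,0.02,0.002,0,0,0,0.7,-0.05,0.02,0.002,0,0,0,0.7,-0.05,0.02,0.002,0,0,0,0.7,-0.05,0.02,0.002,0,0,0,0.7,-0.05,0.02,0.002,0,0,0,0.7,-0.05,0.02,0.002,0,0,0,0.7,-0.05,0.015,0.002,0,0,0,0.7,-0.05,0.015,0.002,0,0,0,0.7]
}}

```text
time_s: 2.1
tool_pos: [426.7, 233.2, 336.4]
orientation: [-3.141, -0.0, 1.785]
force: [0.0, 0.1, 0.3]
gripper_width: 61.6
finger_force: 0.0
```

```bash
python3 go.py 464 -190 250
```

```text
t 2.1 pos [426.7 233.2 336.4] rpy [-3.141 -0.     1.785] q [-1.    0.09  0.44  1.81 -0.04  1.24 -0.34] w 61.6 F [0.  0.1 0.3]
shift [-421.4  -53.4   86.4] turn [-0.    -0.     0.002]
```

>>> {"fn": "arm_command", "kwargs": {
  "steps": [-0.053,-0.007,0.01,0,0,0,0.7,-0.053,-0.007,0.01,0,0,0,0.7,-0.053,-0.007,0.01,0,0,0,0.7,-0.053,-0.007,0.01,0,0,0,0.7,-0.053,-0.007,0.01,0,0,0,0.7,-0.053,-0.007,0.01,0,0,0,0.7,-0.053,-0.007,0.01,0,0,0,0.7,-0.053,-0.007,0.01,0,0,0,0.7]
}}

```text
time_s: 3.1
tool_pos: [461.5, -192.7, 256.3]
orientation: [3.141, -0.0, 1.786]
force: [0.6, -0.6, 0.5]
gripper_width: 61.4
finger_force: 0.0
```

```bash
python3 go.py 463.5 -190 72;  python3 - <<'E'
from meas import *
i=cams.camera_info("wrist"); p,d=cams.grab_frame("wrist"); cv2.imwrite("pics/w1.png",p); P=cloud(i,d)
for nm,lo,hi in (("green",(40,90,30),(85,255,255)),("orange",(5,120,100),(15,255,255))):
  for m,c,a in blobs(mask(p,lo,hi),200):
    uv=np.argwhere(m&(abs(P[...,2]-90)<5))[:,::-1]
    if len(uv)>50:
        w=onz(i,uv,90); print(nm,c.round(),a,len(uv),((w.min(0)+w.max(0))/2).round(1),np.ptp(w,axis=0).round(1),np.nanmedian(P[m][:,2]))
E
```

```text
t 3.1 pos [ 461.5 -192.7  256.3] rpy [ 3.141 -0.     1.786] q [-0.39  0.23  0.83  1.92 -0.19  1.07  0.73] w 61.4 F [ 0.6 -0.6  0.5]
shift [  2.2   2.4 184.3] turn [ 0.    -0.     0.003]
green [331. 205.] 390 390 [ 460.9 -182.5   90. ] [28.  25.2  0. ] 89.52448402624631
green [335. 237.] 247 239 [ 467.9 -203.8   90. ] [28.1 13.5  0. ] 89.46037920487532
green [454. 317.] 581 544 [ 583.  -255.7   90. ] [33.3 28.5  0. ] 89.36034023762556
orange [230. 173.] 2322 2265 [ 378.5 -171.8   90. ] [42.  41.2  0. ] 89.5733791602566
orange [462. 234.] 2204 2096 [ 569.4 -179.7   90. ] [43.7 42.6  0. ] 89.33219224475647
```

```bash
cat > tops.py <<'E'
from meas import *
i=cams.camera_info("wrist"); p,d=cams.grab_frame("wrist"); P=cloud(i,d)
m=(abs(P[...,2]-90)<4).astype(np.uint8); m=cv2.morphologyEx(m,cv2.MORPH_OPEN,np.ones((3,3)))
for m,c,a in blobs(m,800):
    w=onz(i,np.argwhere(m)[:,::-1],90); (c2,rad)=cv2.minEnclosingCircle(w[:,:2].astype(np.float32)); print(c.round(),a,np.round(c2,1),round(rad,1),p[m].mean(0).round())
E
python3 tops.py
```

```text
[233. 163.] 2515 [ 378.6 -170.8] 21.8 [ 28.  57. 110.]
[336. 207.] 2269 [ 463.2 -188.8] 21.9 [42. 59. 40.]
[467. 223.] 2215 [ 569.  -179.3] 22.2 [ 45. 110. 193.]
[455. 310.] 1070 [ 578.7 -261.8] 22.3 [53. 94. 46.]
```

>>> {"fn": "arm_command", "kwargs": {
  "steps": [0.003,0.002,0,0,0,0,0.7,0,0,0.035,0,0,0,0.7,0,0,0.035,0,0,0,0.7,0,0,0.035,0,0,0,0.7,0,0,0.035,0,0,0,0.7,0,0,0.03,0,0,0,0.7,0,0,0.014,0,0,0,0.7,0,0,0,0,0,0,0.7]
}}

```text
time_s: 4.2
tool_pos: [462.9, -186.8, 72.4]
orientation: [-3.141, -0.001, 1.786]
force: [0.1, -0.3, 0.8]
gripper_width: 61.4
finger_force: 0.0
```

```bash
python3 go.py 463.2 -189 72
```

```text
t 4.2 pos [ 462.9 -186.8   72.4] rpy [-3.141e+00 -1.000e-03  1.786e+00] q [-0.21  0.51  0.65  2.09 -0.48  0.69  0.97] w 61.4 F [ 0.1 -0.3  0.8]
shift [-2.2 -0.2  0.4] turn [-0.001 -0.001  0.003]
```

>>> {"fn": "arm_command", "kwargs": {
  "steps": [-0.002,0,0,0,0,0,0.7,0,0,0,0,0,0,0.2,0,0,0,0,0,0,0.2,0,0,0,0,0,0,0.2,0,0,0,0,0,0,0.2,0,0,0,0,0,0,0.2]
}}

```text
time_s: 4.95
tool_pos: [463.7, -190.0, 73.2]
orientation: [3.141, 0.0, 1.785]
force: [0.4, 0.4, 7.7]
gripper_width: 43.6
finger_force: 30.0
```

```bash
python3 go.py 448.5 57.5 200
```

```text
t 4.95 pos [ 463.7 -190.    73.2] rpy [3.141 0.    1.785] q [-0.21  0.51  0.65  2.09 -0.48  0.69  0.97] w 43.6 F [0.4 0.4 7.7]
shift [ 245.1   37.8 -126.8] turn [0.001 0.    0.002]
```

>>> {"fn": "arm_command", "kwargs": {
  "steps": [0,0,-0.02,0,0,0,0.2,0,0,-0.04,0,0,0,0.2,0,0,-0.04,0,0,0,0.2,0.02,0.005,-0.027,0,0,0,0.2,0.035,0.005,0,0,0,0,0.2,0.04,0.005,0,0,0,0,0.2,0.04,0.005,0,0,0,0,0.2,0.04,0.005,0,0,0,0,0.2]
}}

```text
time_s: 5.95
tool_pos: [450.1, -12.4, 199.6]
orientation: [3.142, -0.0, 1.785]
force: [0.1, 0.4, -0.9]
gripper_width: 43.7
finger_force: 30.0
```

>>> {"fn": "arm_command", "kwargs": {
  "steps": [0.035,0.005,0,0,0,0,0.2,0.02,0.004,0,0,0,0,0.2,0.01,0.003,0,0,0,0,0.2,0.003,0,0,0,0,0,0.2,0,0,0,0,0,0,0.2]
}}

```text
time_s: 6.58
tool_pos: [447.8, 54.6, 199.6]
orientation: [-3.141, 0.0, 1.784]
force: [0.3, -0.2, -0.4]
gripper_width: 43.9
finger_force: 30.0
```

```bash
python3 go.py 448.8 57.4 81;  python3 - <<'E'
from meas import *
for n in ("top","side"):
    p,d=cams.grab_frame(n); i=cams.camera_info(n); cv2.imwrite(f"pics/{n}1.png",p); np.save(n+"1.npy",d)
    P=cloud(i,d)
    for m,c,a in blobs(mask(p,(40,90,30),(85,255,255)),30):
        q=P[m]; q=q[~np.isnan(q[:,0])]; M=np.median(q,axis=0)
        if 350<M[0]<650 and abs(M[1])<120: print(n,c,a,M.round(1),np.percentile(q,[3,97],axis=0).round(1))
E
```

```text
t 6.58 pos [447.8  54.6 199.6] rpy [-3.141  0.     1.784] q [-0.87  0.19  0.74  2.09 -0.16  0.91  0.17] w 43.9 F [ 0.3 -0.2 -0.4]
shift [  2.6   1.5 118.6] turn [-0.     0.     0.001]
side [280.48387097 203.58064516] 558 [449.8  37.5 194. ] [[430.9  29.9 131.9]
 [469.   67.  216.7]]
side [283.22680412 242.44329897] 97 [450.   68.7   6.2] [[428.1  53.6   3.1]
 [469.5  77.9   9.7]]
```

>>> {"fn": "arm_command", "kwargs": {
  "steps": [0.0025,0.0015,0.01,0,0,0,0.2,0,0,0.025,0,0,0,0.2,0,0,0.025,0,0,0,0.2,0,0,0.025,0,0,0,0.2,0,0,0.015,0,0,0,0.2,0,0,0.01,0,0,0,0.2,0,0,0.006,0,0,0,0.2,0,0,0,0,0,0,0.2]
}}

```text
time_s: 7.68
tool_pos: [448.9, 58.1, 83.6]
orientation: [3.142, -0.0, 1.785]
force: [0.2, -0.7, -1.2]
gripper_width: 43.8
finger_force: 30.0
```

```bash
python3 go.py 448.8 57.4 81
```

```text
t 7.67 pos [448.9  58.1  83.6] rpy [ 3.142 -0.     1.785] q [-0.73  0.41  0.62  2.19 -0.39  0.65  0.37] w 43.8 F [ 0.2 -0.7 -1.2]
shift [-0.7 -0.2  2.6] turn [ 0.    -0.     0.002]
```

>>> {"fn": "arm_command", "kwargs": {
  "steps": [0,0,0.002,0,0,0,0.2,0,0,0,0,0,0,0.2,0,0,0,0,0,0,0.68,0,0,0,0,0,0,0.68,0,0,0,0,0,0,0.68,0,0,0,0,0,0,0.68,0,0,-0.02,0,0,0,0.68,0,0,-0.04,0,0,0,0.68]
}}

```text
time_s: 8.68
tool_pos: [447.8, 57.8, 141.4]
orientation: [-3.138, 0.001, 1.785]
force: [0.7, -0.2, 1.2]
gripper_width: 59.6
finger_force: 0.0
```

>>> {"fn": "arm_command", "kwargs": {
  "steps": [0,0,-0.04,0,0,0,0.68,0,0,-0.05,0,0,0,0.68,-0.02,0.01,-0.02,0,0,0,0.68,-0.05,0.01,0,0,0,0,0.68,-0.05,0.01,0,0,0,0,0.68,-0.05,0.01,0,0,0,0,0.68,-0.05,0.005,0,0,0,0,0.68,-0.05,0.005,0,0,0,0,0.68]
}}

```text
time_s: 9.68
tool_pos: [555.4, -196.4, 251.4]
orientation: [-3.141, -0.0, 1.785]
force: [1.9, 0.1, -0.1]
gripper_width: 59.9
finger_force: 0.0
```

```bash
python3 go.py 578.6 -262 254; python3 tops.py
python3 - <<'E'
from meas import *
p,d=cams.grab_frame("top"); i=cams.camera_info("top"); P=cloud(i,d)
m=(abs(P[...,2]-98)<4)&(abs(P[...,0]-449)<40)&(abs(P[...,1]-57)<40)
w=onz(i,np.argwhere(m)[:,::-1],98); print(len(w),cv2.minEnclosingCircle(w[:,:2].astype(np.float32)),np.median(P[m][:,2]) if m.any() else 0)
cv2.imwrite("pics/top2.png",p)
E
```

```text
t 9.68 pos [ 555.4 -196.4  251.4] rpy [-3.141 -0.     1.785] q [-0.35  0.43  0.83  1.72 -0.35  1.14  0.8 ] w 59.9 F [ 1.9  0.1 -0.1]
shift [-69.    8.7  -2.6] turn [-0.    -0.     0.002]
[105. 140.] 2884 [ 379.5 -170.5] 22.5 [ 33.  63. 120.]
[352. 205.] 2354 [ 569.6 -179.6] 22.0 [ 34.  60. 111.]
[340. 302.] 1919 [ 578.8 -262.2] 22.2 [57. 95. 49.]
357 ((439.2569274902344, 63.641544342041016), 32.69578552246094) 97.93099378218562
```

>>> {"fn": "arm_command", "kwargs": {
  "steps": [-0.035,0.005,0,0,0,0,0.7,-0.034,0.004,0.02,0,0,0,0.7,0,0,0.04,0,0,0,0.7,0,0,0.04,0,0,0,0.7,0,0,0.04,0,0,0,0.7,0,0,0.03,0,0,0,0.7,0,0,0.01,0,0,0,0.7,0,0,0,0,0,0,0.7]
}}

```text
time_s: 10.78
tool_pos: [578.4, -260.2, 71.7]
orientation: [-3.141, -0.0, 1.785]
force: [0.0, -0.8, 0.5]
gripper_width: 61.2
finger_force: 0.0
```

```bash
python3 go.py 578.7 -262 72
```

```text
t 10.78 pos [ 578.4 -260.2   71.7] rpy [-3.141 -0.     1.785] q [-0.11  0.71  0.68  1.76 -0.56  0.87  1.03] w 61.2 F [ 0.  -0.8  0.5]
shift [-1.8 -0.1 -0.3] turn [-0.001 -0.     0.002]
```

>>> {"fn": "arm_command", "kwargs": {
  "steps": [-0.002,0,0,0,0,0,0.7,0,0,0,0,0,0,0.2,0,0,0,0,0,0,0.2,0,0,0,0,0,0,0.2,0,0,0,0,0,0,0.2,0,0,-0.02,0,0,0,0.2,0,0,-0.04,0,0,0,0.2,0,0,-0.04,0,0,0,0.2]
}}

```text
time_s: 11.78
tool_pos: [578.5, -262.6, 173.4]
orientation: [-3.141, -0.0, 1.784]
force: [0.5, -0.1, -1.3]
gripper_width: 43.7
finger_force: 30.0
```

```bash
python3 go.py 591.6 20.8 200
```

```text
t 11.78 pos [ 578.5 -262.6  173.4] rpy [-3.141 -0.     1.784] q [-0.17  0.6   0.76  1.69 -0.46  1.05  0.96] w 43.7 F [ 0.5 -0.1 -1.3]
shift [274.2  72.9 -26.7] turn [-0.001 -0.     0.001]
```

>>> {"fn": "arm_command", "kwargs": {
  "steps": [0,0,-0.03,0,0,0,0.2,0.02,0.005,0,0,0,0,0.2,0.04,0.01,0,0,0,0,0.2,0.045,0.012,0,0,0,0,0.2,0.045,0.012,0,0,0,0,0.2,0.045,0.012,0,0,0,0,0.2,0.04,0.012,0,0,0,0,0.2,0.02,0.006,0,0,0,0,0.2]
}}

```text
time_s: 12.78
tool_pos: [592.1, 3.9, 202.2]
orientation: [3.141, -0.001, 1.788]
force: [-0.4, -0.9, -0.8]
gripper_width: 43.8
finger_force: 30.0
```

>>> {"fn": "arm_command", "kwargs": {
  "steps": [0.015,0.003,0,0,0,0,0.2,0.004,0.001,0,0,0,0,0.2,0,0,0,0,0,0,0.2]
}}

```text
time_s: 13.15
tool_pos: [592.0, 19.4, 201.8]
orientation: [-3.142, 0.001, 1.783]
force: [-0.4, -0.4, -0.9]
gripper_width: 43.9
finger_force: 30.0
```

```bash
python3 go.py 591.6 20.8 81
```

```text
t 13.15 pos [592.   19.4 201.8] rpy [-3.142e+00  1.000e-03  1.783e+00] q [-0.69  0.49  0.8   1.77 -0.4   1.05  0.47] w 43.9 F [-0.4 -0.4 -0.9]
shift [ 1.500e+00 -1.000e-01  1.208e+02] turn [-0.     0.001  0.   ]
```

>>> {"fn": "arm_command", "kwargs": {
  "steps": [0.0015,0,0.01,0,0,0,0.2,0,0,0.025,0,0,0,0.2,0,0,0.025,0,0,0,0.2,0,0,0.025,0,0,0,0.2,0,0,0.018,0,0,0,0.2,0,0,0.01,0,0,0,0.2,0,0,0.006,0,0,0,0.2,0,0,0,0,0,0,0.2]
}}

```text
time_s: 14.15
tool_pos: [591.8, 22.1, 82.7]
orientation: [3.141, 0.0, 1.785]
force: [-0.1, 0.4, -1.5]
gripper_width: 43.5
finger_force: 30.0
```

```bash
python3 go.py 591.6 20.8 81
```

```text
t 14.15 pos [591.8  22.1  82.7] rpy [3.141 0.    1.785] q [-0.61  0.64  0.69  1.86 -0.54  0.84  0.57] w 43.5 F [-0.1  0.4 -1.5]
shift [-1.2 -0.5  1.7] turn [0.    0.    0.002]
```

>>> {"fn": "arm_command", "kwargs": {
  "steps": [0,0,0.0015,0,0,0,0.2,0,0,0,0,0,0,0.2,0,0,0,0,0,0,0.68,0,0,0,0,0,0,0.68,0,0,0,0,0,0,0.68,0,0,0,0,0,0,0.68,0,0,-0.02,0,0,0,0.68,0,0,-0.04,0,0,0,0.68]
}}

```text
time_s: 15.15
tool_pos: [591.0, 22.0, 141.7]
orientation: [-3.139, 0.0, 1.784]
force: [0.8, 1.1, 0.8]
gripper_width: 59.9
finger_force: 0.0
```

>>> {"fn": "arm_command", "kwargs": {
  "steps": [0,0,-0.05,0,0,0,0.4,0,0,-0.06,0,0,0,0.35,0,0,-0.06,0,0,0,0.35,0,0,-0.04,0,0,0,0.35,0,0,0,0,0,0,0.35]
}}

```text
time_s: 15.78
tool_pos: [592.8, 21.2, 355.6]
orientation: [3.135, -0.0, 1.784]
force: [0.6, -0.3, 0.3]
gripper_width: 30.8
finger_force: 0.0
```

```bash
python3 go.py 483 213 330 0.212
python3 - <<'E'
from meas import *
p,d=cams.grab_frame("top"); i=cams.camera_info("top"); cv2.imwrite("pics/top3.png",p); P=cloud(i,d)
for x,y in ((449,57),(592,21)):
    m=(abs(P[...,2]-98)<4)&(np.hypot(P[...,0]-x,P[...,1]-y)<27)
    w=onz(i,np.argwhere(m)[:,::-1],98); print(len(w),w.mean(0),np.ptp(w,axis=0))
s,ds=cams.grab_frame("side"); cv2.imwrite("pics/side3.png",s)
cv2.imwrite("pics/c3.png",np.hstack([cv2.resize(p[170:310,200:400],None,fx=2,fy=2),cv2.resize(s[120:290,240:380],None,fx=280/170,fy=280/170)]))
# bar: magenta pixels in both views, ends
for n,q,dd in (("top",p,d),("side",s,ds)):
    i=cams.camera_info(n); P=cloud(i,dd)
    m=(mask(q,(145,120,60),(172,255,255))>0)&(P[...,2]>215)&(P[...,2]<260)&(np.hypot(P[...,0]-483,P[...,1]-213)<80)
    w=P[m]; c=w.mean(0); v=np.linalg.svd(w-c)[2][0]; t=(w-c)@v; print(n,len(w),c.round(1),v.round(3),(c+v*(t.max()+t.min())/2).round(1),np.ptp(t))
E
```

```text
t 15.78 pos [592.8  21.2 355.6] rpy [ 3.135 -0.     1.784] q [-0.76  0.36  0.89  1.57 -0.29  1.34  0.37] w 30.8 F [ 0.6 -0.3  0.3]
shift [210.7 -66.9  25.2] turn [ 0.005 -0.005  1.572]Traceback (most recent call last):
  File "<stdin>", line 5, in <module>
  File "h.py", line 10, in onz
    o,d=ray(i,uv); return o+d*((z-o[2])/d[:,2])[:,None]
        ~~~^^^^^^
  File "h.py", line 6, in ray
    k,d=K(i); n=cv2.undistortPoints(np.array(uv,float).reshape(-1,1,2),k,d).reshape(-1,2)
                ~~~~~~~~~~~~~~~~~~~^^^^^^^^^^^^^^^^^^^^^^^^^^^^^^^^^^^^^^^^
cv2.error: OpenCV(4.12.0) /io/opencv/modules/calib3d/src/undistort.dispatch.cpp:347: error: (-215:Assertion failed) CV_IS_MAT(_src) && CV_IS_MAT(_dst) && (_src->rows == 1 || _src->cols == 1) && (_dst->rows == 1 || _dst->cols == 1) && _src->cols + _src->rows - 1 == _dst->rows + _dst->cols - 1 && (CV_MAT_TYPE(_src->type) == CV_32FC2 || CV_MAT_TYPE(_src->type) == CV_64FC2) && (CV_MAT_TYPE(_dst->type) == CV_32FC2 || CV_MAT_TYPE(_dst->type) == CV_64FC2) in function 'cvUndistortPointsInternal'
```

>>> {"fn": "arm_command", "kwargs": {
  "steps": [0.04,-0.013,0,0,0,0,0.32,0.05,-0.016,0,0,0,0,0.32,0.05,-0.016,0,0,0,0,0.32,0.04,-0.013,0,0,0,0,0.32,0,0,0,0,0,0.18,0.32,0,0,0,0,0,0.18,0.32,0,0,0,0,0,0.18,0.32,0,0,0,0,0,0.18,0.32]
}}

```text
time_s: 16.82
tool_pos: [496.0, 185.4, 350.1]
orientation: [-3.141, 0.002, 1.059]
force: [-0.3, -0.5, -0.7]
gripper_width: 27.8
finger_force: 0.0
```

>>> {"fn": "arm_command", "kwargs": {
  "steps": [0,0,0,0,0,0.18,0.32,0,0,0,0,0,0.18,0.32,0,0,0,0,0,0.18,0.32,0,0,0,0,0,0.18,0.32,0,0,0,0,0,0.132,0.32,0,0,0,0,0,0,0.32]
}}

```text
time_s: 17.58
tool_pos: [496.1, 185.6, 350.2]
orientation: [3.14, 0.002, 0.213]
force: [-0.9, -0.4, -0.4]
gripper_width: 28.3
finger_force: 0.0
```

```bash
python3 go.py 483 213 330 0.212
cat > bar.py <<'E'
from meas import *
for n in ("wrist","side","top"):
    i=cams.camera_info(n); q,dd=cams.grab_frame(n); cv2.imwrite(f"pics/{n}4.png",q); P=cloud(i,dd)
    m=(mask(q,(140,80,40),(175,255,255))>0)&(P[...,2]>200)&(P[...,2]<300)&(np.hypot(P[...,0]-490,P[...,1]-160)<130)
    w=P[m]
    if len(w)>10:
        c=w.mean(0); v=np.linalg.svd(w-c,full_matrices=False)[2][0]; t=(w-c)@v; print(n,len(w),c.round(1),v.round(3),(c+v*(t.max()+t.min())/2).round(1),np.ptp(t))
    for x,y in ((449,57),(592,21)):
        m=(abs(P[...,2]-98)<4)&(np.hypot(P[...,0]-x,P[...,1]-y)<27)
        if m.sum()>20:
            w=onz(i,np.argwhere(m)[:,::-1],98); print(n,"tin",len(w),w.mean(0).round(1),np.ptp(w,axis=0).round(1))
E
python3 bar.py; python3 -c "
import cv2,numpy as np
w=cv2.imread('pics/wrist4.png');s=cv2.imread('pics/side4.png')
cv2.imwrite('pics/c4.png',np.hstack([cv2.resize(w,(440,330)),cv2.resize(s[120:290,230:400],(330,330))]))"
```

```text
t 17.57 pos [496.1 185.6 350.2] rpy [3.14e+00 2.00e-03 2.13e-01] q [-1.38  0.3   1.2   1.72 -0.29  1.32 -1.48] w 28.3 F [-0.9 -0.4 -0.4]
shift [ -7.  -29.6  20.2] turn [0.001 0.002 0.001]
wrist 1778 [502.4 216.8 240.5] [-0.978 -0.211 -0.001] [500.2 216.3 240.5] 72.10154703755359
wrist tin 1230 [449.8  59.5  98. ] [43.8 43.3  0. ]
wrist tin 1710 [592.   22.6  98. ] [43.8 44.5  0. ]
side 215 [484.5 208.8 237.8] [-0.978 -0.209  0.002] [483.7 208.6 237.8] 107.6650272267531
side tin 172 [450.6  53.9  98. ] [40.1 42.2  0. ]
side tin 189 [592.6  15.7  98. ] [42.  43.8  0. ]
top 265 [466.  208.4 241.1] [-0.98  -0.197  0.002] [474.4 210.1 241. ] 90.6065078401329
top tin 352 [449.3  58.5  98. ] [42.2 42.1  0. ]
top tin 339 [592.6  20.9  98. ] [42.1 40.9  0. ]
```

View pics/c4.png

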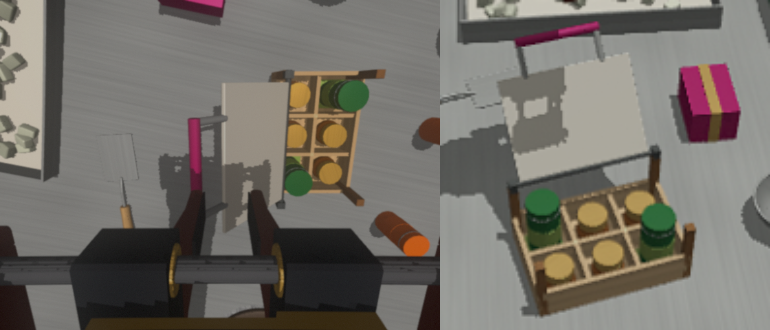

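Both tins stand upright in the pad cells (side crop: tins at about (543,220) and (657,235)), with tops at z = 98. The bar lies 114 mm behind the hinge, as predicted. Now I go down around it.

>>> {"fn": "arm_command", "kwargs": {
  "steps": [-0.007,-0.0295,0,0,0,0,0.32,0,0,0,0,0,0,0.32,0,0,0.03,0,0,0,0.32,0,0,0.03,0,0,0,0.32,0,0,0.02,0,0,0,0.32,0,0,0.015,0,0,0,0.32,0,0,0.01,0,0,0,0.32,0,0,0.003,0,0,0,0.32]
}}

```text
time_s: 18.73
tool_pos: [483.8, 212.9, 242.9]
orientation: [3.141, 0.0, 0.213]
force: [0.6, -0.3, 0.3]
gripper_width: 28.3
finger_force: 0.0
```

```bash
python3 go.py 483 213 242 0.212
```

```text
t 18.73 pos [483.8 212.9 242.9] rpy [3.141 0.    0.213] q [-1.34  0.41  1.11  1.88 -0.41  1.1  -1.43] w 28.3 F [ 0.6 -0.3  0.3]
shift [-0.8 -0.3  0.9] turn [0.    0.    0.001]
```

>>> {"fn": "arm_command", "kwargs": {
  "steps": [0,0,0.001,0,0,0,0.05,0,0,0,0,0,0,0.05,0,0,0,0,0,0,0.05,0,0,0,0,0,0,0.05,0,0,0,0,0,0,0.05]
}}

```text
time_s: 19.35
tool_pos: [483.9, 213.7, 242.4]
orientation: [-3.141, -0.001, 0.213]
force: [-0.1, 3.3, 1.4]
gripper_width: 11.4
finger_force: 30.0
```

```bash
python3 go.py 507 100.9 286 0.212
python3 - <<'E'
import numpy as np
# arc increments in crate y / z, 12 rows, bar relative to hinge, eased
s=np.linspace(0,1,13); s=s*s*(3-2*s); a=2.3+(np.pi/2-2.3)*s
print(np.round(np.c_[np.diff(-172*np.cos(a)),np.diff(172*np.sin(a))],1).tolist())
E
```

```text
t 19.35 pos [483.9 213.7 242.4] rpy [-3.141e+00 -1.000e-03  2.130e-01] q [-1.34  0.41  1.11  1.88 -0.41  1.1  -1.43] w 11.4 F [-0.1  3.3  1.4]
shift [ -1.3 115.1 -43.7] turn [-0.001 -0.001  0.001]
[[-1.9, 1.6], [-5.2, 4.4], [-8.2, 6.2], [-10.8, 7.1], [-12.9, 7.0], [-14.2, 6.2], [-14.7, 4.9], [-14.3, 3.4], [-12.8, 1.9], [-10.3, 0.9], [-6.8, 0.2], [-2.5, 0.0]]
```

>>> {"fn": "arm_command", "kwargs": {
  "steps": [0,0.002,-0.0016,0,0,0,0.05,0,0.005,-0.0044,0,0,0,0.05,0,0.008,-0.0062,0,0,0,0.05,0,0.011,-0.0071,0,0,0,0.05,0,0.013,-0.007,0,0,0,0.05,0,0.014,-0.0062,0,0,0,0.05,0,0.015,-0.0049,0,0,0,0.05,0,0,0,0,0,0,0.05]
}}

```text
time_s: 20.35
tool_pos: [498.4, 145.2, 280.4]
orientation: [-3.141, -0.0, 0.21]
force: [-1.6, 3.6, 7.6]
gripper_width: 11.3
finger_force: 30.0
```

```bash
python3 go.py 507 100.9 286 0.212; python3 bar.py
```

```text
t 20.35 pos [498.4 145.2 280.4] rpy [-3.141 -0.     0.21 ] q [-1.28  0.34  1.16  1.86 -0.34  1.17 -1.36] w 11.3 F [-1.6  3.6  7.6]
shift [-0.8 45.1 -5.6] turn [-0.001 -0.    -0.002]
wrist 5870 [510.3 147.2 278.3] [-0.977 -0.213  0.002] [497.5 144.4 278.3] 108.61724934916998
wrist tin 1752 [450.2  59.4  98. ] [44.2 43.9  0. ]
wrist tin 2538 [592.2  22.5  98. ] [43.6 44.3  0. ]
side 90 [466.  133.3 275.5] [-0.978 -0.208 -0.018] [466.  133.3 275.5] 40.54020926239539
side tin 171 [449.6  54.   98. ] [39.9 42.2  0. ]
side tin 184 [592.7  16.3  98. ] [41.6 44.   0. ]
top 149 [462.6 137.8 278.3] [-0.964 -0.264 -0.035] [466.  138.7 278.4] 43.89566342376204
top tin 357 [449.4  58.3  98. ] [42.2 42.1  0. ]
top tin 336 [592.2  20.9  98. ] [42.1 40.9  0. ]
```

>>> {"fn": "arm_command", "kwargs": {
  "steps": [0,0.014,-0.003,0,0,0,0.05,0,0.012,-0.0017,0,0,0,0.05,0,0.01,-0.0007,0,0,0,0.05,0,0.006,-0.0002,0,0,0,0.05,0,0.0028,0,0,0,0,0.05,0,0,0,0,0,0,0.05,0,0,0,0,0,0,0.05]
}}

```text
time_s: 21.38
tool_pos: [507.4, 103.0, 285.0]
orientation: [3.141, 0.0, 0.213]
force: [-0.1, 1.2, 1.8]
gripper_width: 11.2
finger_force: 30.0
```

```bash
python3 go.py 507.3 101.1 286 0.212; python3 bar.py
python3 - <<'E'
from meas import *
# cover panel points: between z 115 and 240 near the hinge plane, in crate axes relative to hinge
for n in ("side","top","wrist"):
    i=cams.camera_info(n); q,d=cams.grab_frame(n); P=cloud(i,d)-[507.3,101.1,108]
    cx=P@[.9776,.2104,0]; cy=P@[-.2104,.9776,0]; z=P[...,2]; hsv=cv2.cvtColor(q,cv2.COLOR_BGR2HSV)
    m=(abs(cx)<80)&(abs(cy)<20)&(z>10)&(z<122)&(hsv[...,1]<60)
    if m.sum()>50: 
        f=np.polyfit(z[m],cy[m],1); f=np.polyfit(z[m][abs(cy[m]-np.polyval(f,z[m]))<4],cy[m][abs(cy[m]-np.polyval(f,z[m]))<4],1); print(n,m.sum(),"lean rad",f[0].round(4),"y at hinge",f[1].round(1))
E
```

```text
t 21.38 pos [507.4 103.  285. ] rpy [3.141 0.    0.213] q [-1.2   0.33  1.16  1.85 -0.33  1.17 -1.28] w 11.2 F [-0.1  1.2  1.8]
shift [-0.5  1.9 -1. ] turn [0.    0.    0.001]
wrist 5996 [519.5 105.1 284.2] [-0.977 -0.215  0.005] [506.6 102.3 284.3] 108.90168793440165
wrist tin 981 [455.3  54.   98. ] [40.2 41.4  0. ]
wrist tin 2336 [592.   22.1  98. ] [42.5 43.3  0. ]
side 92 [475.8  90.7 281.7] [-0.972 -0.236 -0.004] [476.   90.7 281.7] 42.75322718344777
side tin 169 [449.6  53.9  98. ] [39.9 42.2  0. ]
side tin 174 [593.   16.5  98. ] [41.6 43.5  0. ]
top 126 [468.7  93.1 284.1] [-0.988 -0.144 -0.053] [470.7  93.4 284.2] 33.52158373665747
top tin 357 [449.5  58.5  98. ] [42.2 42.1  0. ]
top tin 90 [595.1   7.3  98. ] [37.9 16.4  0. ]
side 2123 lean rad 0.0107 y at hinge -4.6
top 112 lean rad 0.009 y at hinge -3.5
```

View pics/side4.png

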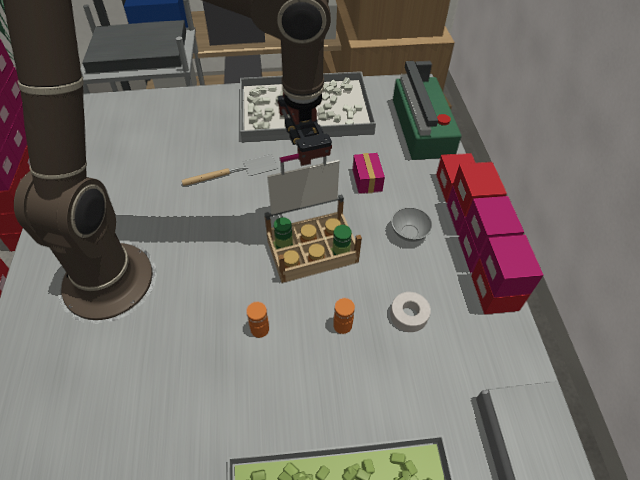

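The side view shows the cover nearly upright at (303,185) with the gripper on the bar, both tins in the crate and the orange pair untouched at (258,320) and (344,316). The fitted lean is 0.010 rad, about 1.8 mm at the bar, which agrees with the remaining shift.

>>> {"fn": "arm_command", "kwargs": {
  "steps": [0,0.001,0,0,0,0,0.05,0,0.0008,0,0,0,0,0.05,0,0,0,0,0,0,0.05,0,0,0,0,0,0,0.05,0,0,0,0,0,0,0.05,0,0,0,0,0,0,0.05]
}}

```text
time_s: 22.42
tool_pos: [507.9, 101.1, 285.1]
orientation: [3.142, 0.0, 0.213]
force: [0.2, 1.8, -0.4]
gripper_width: 11.2
finger_force: 30.0
```

```bash
python3 go.py 507.3 101.1 286 0.212
python3 - <<'E'
from meas import *
for n in ("side","top"):
    i=cams.camera_info(n); q,d=cams.grab_frame(n); P=cloud(i,d)-[507.3,101.1,108]
    cx=P@[.9776,.2104,0]; cy=P@[-.2104,.9776,0]; z=P[...,2]; hsv=cv2.cvtColor(q,cv2.COLOR_BGR2HSV)
    m=(abs(cx)<80)&(abs(cy)<20)&(z>10)&(z<122)&(hsv[...,1]<60)
    f=np.polyfit(z[m],cy[m],1); k=abs(cy[m]-np.polyval(f,z[m]))<4; f=np.polyfit(z[m][k],cy[m][k],1); print(n,m.sum(),"lean",f.round(4))
print(np.round(r.get_obs()["qd"],3), r.get_obs()["finger_force"])
E
```

```text
t 22.43 pos [507.9 101.1 285.1] rpy [3.142 0.    0.213] q [-1.2   0.33  1.16  1.85 -0.33  1.17 -1.28] w 11.2 F [ 0.2  1.8 -0.4]
shift [-0.5 -0.1 -0.9] turn [0.    0.    0.001]
side 2099 lean [-8.0000e-04 -4.6949e+00]
top 72 lean [-3.4000e-03 -3.4353e+00]
[ 0.002  0.001 -0.002 -0.     0.002 -0.     0.   ] 30.003811419010162
```

The lean is now about 0.001 rad, the grip is firm at 30 N and the arm is still, so I hand in.

```bash
python3 -c "
from plant import r
print(r.hand_in())"
```

```text
the job is handed in; nothing more can be done
None
```

Both green tins stand upright and released in the two padded cells, and the cover is held straight up (lean about 0.001 rad in the side view) with the gripper still on its bar; I handed the job in at about 22.5 s of the 67 s allowed, but the hand-in returned no verdict.

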